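# Put three stall products back on their own boards

## Robot

A 6-joint arm with a two-finger parallel gripper is mounted at the origin on the work surface. World frame = base frame: x ahead of the robot, y to its left, z up, the work surface at z = 0. Lengths are in m, angles in rad, forces in N, time in s.
With the tool pointing down it reaches from about 0.35 to 0.8 m from the base axis. Payload 7.3 kg.
Tool frame: the origin (TCP) lies between the finger pads; the fingertips stand 25 mm ahead of it and the grasp point (between the pads) lies 6 mm ahead of it (r.tip_extent is the distance from the TCP to the fingertips, in m); z points along the fingers, y is the direction in which the jaws open and shut (so a half turn about z gives the same grasp; the last joint's range is limited). The gripper opens to 85 mm and grips with 20 to 120 N. Pads are 22 mm wide; open, the fingers measure 114 mm over their backs; the gripper's body (76 mm by 85 mm) begins 54 mm behind the grasp point. The pads swing forward as they close: fully open they stand 13 mm farther back than shut.
Start: joints at [-1.455, 0.342, 1.524, -0, 1.275, -0.146], TCP at [0.136, -0.507, 0.256] pointing down, gripper open.
Joint ranges: [-2.53, 2.53], [-0.77, 2.02], [0.04, 2.7], [-1, 4.14], [0.28, 2.66], [-3.11, 3.11]. Speed limits (rad/s): [2.57, 2.57, 3.14, 3.14, 3.14, 3.14].

## Interface

Orientations are given as a unit quaternion [x, y, z, w].
In Python, from workcell import r, command_gripper, optics gives the robot as it stands. The module is installed in compiled form; this text tells all that it offers. Calls block until the motion is done:
- r.reach(position, orientation): joint-space move of the TCP to a pose.
- r.move_straight(position, orientation=None, speed=0.15, max_force=None): straight line of the TCP; orientation=None keeps the orientation; speed is the mean speed in m/s. With max_force (N) it stops when the force on the tool has changed by that much, and returns True; else False.
- r.movej(angles): joint-space move.
- command_gripper(opening, force=None): finger opening in m; force is the grip in N (None keeps the last); returns when the fingers have stopped.
- r.hold(seconds).
- r.solve_ik(position, orientation): joint angles nearest the present ones, or None.
- r.read_state(): the state.
- optics.get_image(name): name is "scene" or "top" or "wrist"; returns (picture, depth): 480x640x3 uint8, red, green, blue; 480x640 float32, m along the optical axis (not along the pixel's ray), 0 where there is no reading.
- optics.camera_model(name): a dict with "K" (3x3 intrinsics, pixels), "R" (3x3) and "t" (3): a world point X has camera coordinates R X + t; the wrist camera has in their place "tool_from_camera" (4x4, takes a point from camera to tool coordinates, whose origin is the TCP and whose axes are the flange's). Camera axes: x right, y down, z forward; pixel columns grow to the right and rows downward; lengths in m; the calibration is good to about 2 mm. A picture is of the moment at which its call begins: read the wrist's pose just before it. camera_model takes no time and is no camera call.
A pose or a line that the arm cannot do raises r.PlanningError and nothing moves.
- r.finish_job(): hands the job in, once; it reports no verdict.
The state is a dict: "time_s": time; "joint_positions": joint angles; "dq": joint speeds; "tau": joint torques, N m; "eef_pos": TCP position; "eef_rot": TCP orientation; "contact_force": force on the tool from outside, world axes, zero at the start; "torque": the same for the moment, N m; "grip_width": finger opening in m.
Only numpy, scipy, OpenCV 4.12 (cv2) and the standard library are available. Lean on these libraries where they do the work, as an engineer would, in place of code of your own. Each camera call takes 0.05 s, during which the arm holds its last target.

## Task

The cheese, the pressed sausage and the block of speck on the market counter are on each other's boards: change them round so that the cheese sits in the middle of the round board, the sausage lies lengthways in the middle of the blade of the long board with the handle, and the speck lies lengthways in the middle of the short wooden board. Park one of them on the clean white cutting board on the way, and leave that board empty again. Set each piece down gently without dropping it, let no food touch the bare counter, and leave the jar and the knife alone.

Things in the scene. Friction and masses are not known exactly. Their poses are not given: they have to be found in the camera images.
- cheese_mid (a point): Small whole cheese: an upright round wheel, straw-yellow rind, 66 mm diameter, 46 mm high, about 160 g, firm. This point is its centre, 23 mm above its underside; z up. At the start it lies on the short board.
- sausage_mid (a point): Pressed dry sausage: a long bar with rounded edges, whitish mouldy skin, tied with twine, flat underneath so that it does not roll. 164 mm long (182 mm over the small tied ends), 56 mm wide, 46 mm high, about 350 g, firm. This point is its centre, 23 mm above its underside; x along its length, z up; both ends alike. At the start it lies on the round board.
- speck_mid (a point): Block of speck: a rectangular slab of cured ham, dark red marbled sides with a cream band of fat under the brownish mouldy rind on top, 105 mm long, 58 mm wide, 48 mm high, about 300 g, firm. This point is its centre, 24 mm above its underside; x along its length, z up; both ends alike. At the start it lies on the long board's blade.
- round_board: Round wooden board with a juice groove near its rim, 160 mm diameter, flat top 18 mm above the counter; heavy, does not move. Origin: centre of its underside, on the counter; z up. The cheese belongs here.
- long_board: Long wooden board with a handle: rectangular blade 230 mm x 100 mm with a juice groove near the edge, and a narrower handle that sticks out 105 mm from the end on the robot's side; flat top 16 mm above the counter; does not move. Origin: underside, at the middle of the BLADE (not of the whole board); x along its length, away from the handle; z up. The sausage belongs here.
- short_board: Short rectangular wooden board without handle, 160 mm long x 112 mm wide, juice groove near the edge, flat top 20 mm above the counter; does not move. Origin: centre of its underside; x along its 160 mm length, z up. The speck belongs here.
- white_board: Clean white plastic cutting board, rectangular, 240 mm x 160 mm, flat top 15 mm above the counter, empty at the start; does not move. Origin: centre of its underside; x along its 240 mm length, z up. The free spot.
- table: The stall's counter top of planks, at z = 0. No food may lie on it or touch it.
- jar: Bystander: closed amber glass jar, 68 mm diameter, 95 mm high, standing beyond the boards, left of the middle as the robot sees it. Origin: centre of its underside.
- knife: Bystander: long slicing knife with black handle, 354 mm long, at most 28 mm wide and 18 mm high, lying crosswise on the counter beyond the boards. Origin: on its underside near the middle of its length; x towards the point.
Things that resemble listed ones, but are neither listed nor needed, are in the scene too. Of the things like the part that bears cheese_mid, leave any that is pink; of the rest the smaller one is meant. Of the things that look like the part that bears sausage_mid, the larger one is meant.

How it is judged:
By the outcome, as a careful person would: the job done as asked, in the order asked, and still so for the second after the job is handed in, with the robot touching nothing.
It also fails if it takes over 118 s, if anything falls off the work surface, if the arm or the gripper's body presses on something with over 40 N, if the wrist force passes 120 N, or if a joint passes its speed limit or range.

## Working session

There is one attempt and no reset: what is moved stays moved. The work goes in short steps, each a Python script; the robot and the scene stay as the last script left them, time stands still between calls to the robot, and variables do not carry over. Pictures are saved under pics/ and viewed, and the job is handed in when it is done.

```bash
mkdir -p pics; python3 - <<'E'
from workcell import r, optics
import cv2,numpy as np
for n in ["scene","top"]:
    im,d=optics.get_image(n); cv2.imwrite(f"pics/{n}0.png",im[:,:,::-1]); np.savez(f"{n}0.npz",im=im,d=d,**optics.camera_model(n))
print(r.read_state()["time_s"], optics.camera_model("top"), optics.camera_model("wrist"))
E
```

```text
0.1 {'K': array([[540.14915882,   0.        , 326.82412028],
       [  0.        , 540.14915882, 233.46245661],
       [  0.        ,   0.        ,   1.        ]]), 'R': array([[-0.05352876, -0.99856347, -0.00237907],
       [-0.97604831,  0.05282463, -0.21104324],
       [ 0.21086574, -0.0089748 , -0.97747383]]), 't': array([-0.04457474,  0.51183334,  1.48818977])} {'K': array([[405.92155986,   0.        , 324.98510369],
       [  0.        , 405.92155986, 239.71206253],
       [  0.        ,   0.        ,   1.        ]]), 'tool_from_camera': array([[ 7.06929009e-04, -9.48696846e-01, -3.16186329e-01,
         8.08925425e-02],
       [ 9.99999550e-01,  8.70917273e-04, -3.77333769e-04,
         3.02014835e-04],
       [ 6.33347492e-04, -3.16185920e-01,  9.48697034e-01,
        -1.18455584e-01],
       [ 0.00000000e+00,  0.00000000e+00,  0.00000000e+00,
         1.00000000e+00]])}
```

View pics/scene0.png

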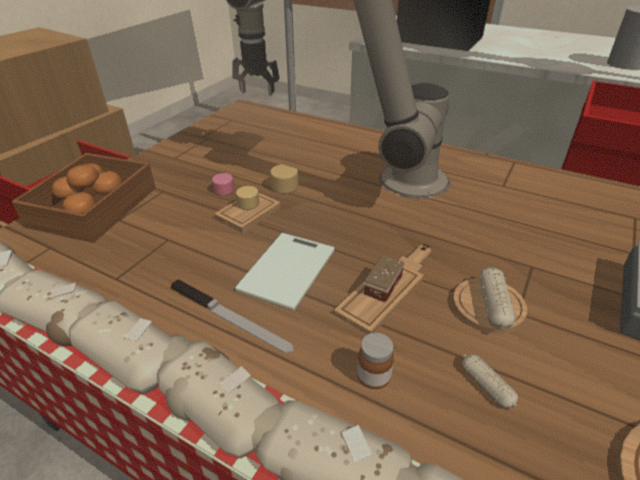

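View pics/top0.png

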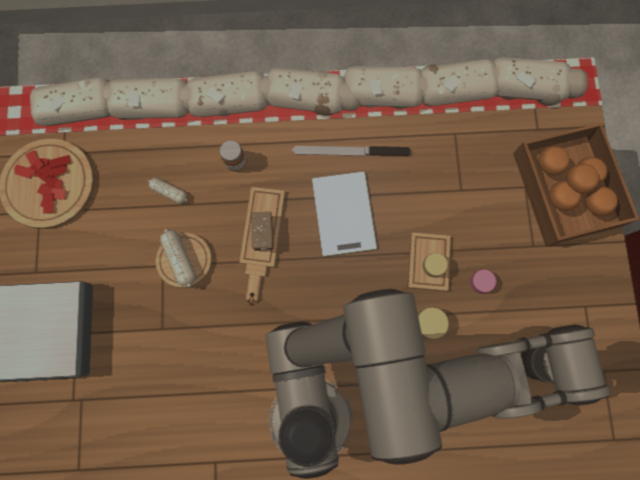

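Scene: cheese candidates in the top view are yellow on the short board (435,265), pink (484,281) and larger yellow (433,323). I choose (435,265). Sausage candidates are (178,257) on the round board and a smaller one at (167,190) on the counter. I choose (178,257). Speck is at (261,231) on the long board, the white board at (344,213), jar at (233,155), knife at (350,151).

```bash
cat > vis.py <<'E'
import numpy as np,cv2
def load(n):
    return dict(np.load(n))
def cloud(q):
    K,R,t,d=q['K'],q['R'],q['t'],q['d']
    v,u=np.mgrid[0:480,0:640]
    c=np.stack([(u-K[0,2])/K[0,0]*d,(v-K[1,2])/K[1,1]*d,d],-1)
    return (c-t)@R   # R^T (c-t)
def proj(q,X):
    c=np.asarray(X)@q['R'].T+q['t']; p=c@q['K'].T; return p[...,:2]/p[...,2:]
def rect(P):
    (c,s,a)=cv2.minAreaRect((P[:,:2]*1000).astype(np.float32)); 
    if s[0]<s[1]: s=s[::-1]; a+=90
    a=(a+90)%180-90
    return np.round(c,1),np.round(s,1),round(a,1)
E
python3 - <<'E'
from vis import *
q=load('top0.npz');W=cloud(q)
im=cv2.resize(q['im'][140:350,140:510],None,fx=2.1,fy=2.1,interpolation=cv2.INTER_CUBIC)
cv2.imwrite('pics/crop0.png',im[:,:,::-1])
for n,(u,v) in dict(table1=(320,290),table2=(130,240),ch=(435,265),pink=(484,281),big=(433,323),saus=(178,257),sm=(167,190),speck=(261,231),white=(344,205),short=(425,245),round=(200,250),long=(265,200),jar=(232,150)).items(): print(n,W[v,u].round(4), W[v-2:v+3,u-2:u+3,2].std().round(4))
def seg(box,lo,hi):
    u0,v0,u1,v1=box
    w=W[v0:v1,u0:u1].reshape(-1,3); m=(w[:,2]>lo)&(w[:,2]<hi)
    mm=np.zeros((480,640),np.uint8); mm[v0:v1,u0:u1]=m.reshape(v1-v0,-1)
    n,l,s,_=cv2.connectedComponentsWithStats(mm); k=1+np.argmax(s[1:,4]); return W[l==k]
for n,b,lo,hi in [('white',(300,165,385,262),.009,.03),('short',(400,225,460,298),.011,.075),('cheese',(400,225,460,298),.055,.08),('long',(235,180,290,310),.009,.08),('speck',(235,180,290,310),.053,.08),('round',(150,220,220,292),.009,.08),('saus',(150,220,220,292),.035,.08)]:
    P=seg(b,lo,hi); print(n,len(P),rect(P),np.median(P[:,2]).round(4),[np.round(x*1000,1) for x in cv2.minEnclosingCircle((P[:,:2]).astype(np.float32))] )
E
```

```text
table1 [ 0.3545 -0.0438 -0.0012] 0.0038
table2 [ 0.5334  0.5112 -0.0055] 0.0035
ch [ 0.3992 -0.3685  0.0698] 0.0031
pink [ 0.3503 -0.5082  0.0416] 0.0033
big [ 0.2404 -0.3487  0.0651] 0.0024
saus [0.4622 0.3506 0.0612] 0.0038
sm [0.6688 0.3906 0.0363] 0.0034
speck [0.5249 0.1149 0.0599] 0.0037
white [ 0.6008 -0.1279  0.0145] 0.004
short [ 0.4659 -0.3549  0.0229] 0.0032
round [0.4869 0.298  0.0203] 0.003
long [0.6279 0.1053 0.0178] 0.0025
jar [0.7607 0.1879 0.0931] 0.0034
white 3951 (array([ 578.2, -124.5]), array([241.1, 160.1]), 4.9) 0.0146 [array([ 0.6, -0.1,  0.6, ..., -0.1,  0.6, -0.1], shape=(2000,)), np.float64(141.0)]
short 2144 (array([ 419.5, -362.6]), array([162.3, 114.3]), -8.1) 0.0205 [array([ 0.4, -0.4,  0.4, ..., -0.4,  0.4, -0.4], shape=(2000,)), np.float64(96.7)]
cheese 426 (array([ 403.2, -371.8]), array([64.5, 63.3]), 43.8) 0.0652 [array([ 0.4, -0.4,  0.4, ..., -0.4,  0.4, -0.4], shape=(2000,)), np.float64(33.6)]
long 3060 (array([496., 127.]), array([355.5, 102.4]), -9.5) 0.017 [array([0.5, 0.1, 0.5, ..., 0.1, 0.5, 0.1], shape=(2000,)), np.float64(179.7)]
speck 760 (array([525.9, 114.9]), array([110.7,  58.2]), -1.4) 0.0636 [array([0.5, 0.1, 0.5, ..., 0.1, 0.5, 0.1], shape=(2000,)), np.float64(57.8)]
round 2480 (array([463.2, 348.7]), array([160.3, 158.5]), 61.4) 0.0221 [array([0.5, 0.4, 0.5, ..., 0.4, 0.5, 0.4], shape=(2000,)), np.float64(91.2)]
saus 1127 (array([464. , 357.1]), array([181.9,  58.3]), 21.3) 0.0597 [array([0.5, 0.4, 0.5, ..., 0.4, 0.5, 0.4], shape=(2000,)), np.float64(91.2)]
```

View pics/crop0.png

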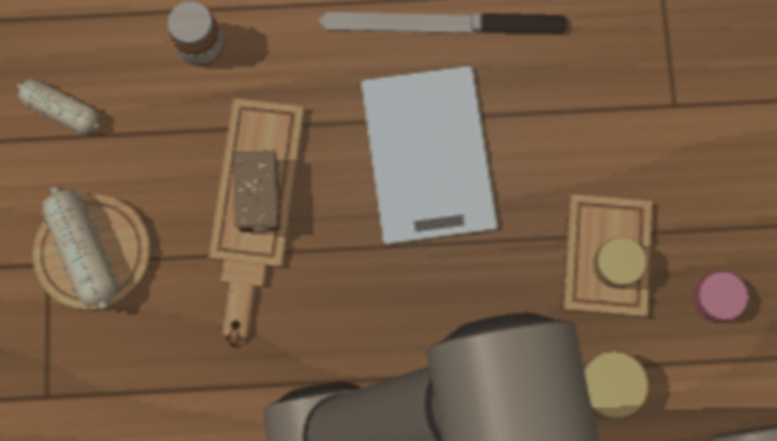

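Centres and sizes agree with the given ones: white 241x160, short 162x114, cheese about 65, speck 58 wide, and sausage 182x58. I'll refine with wrist views in one tour that ends over the cheese.

```bash
cat > rob.py <<'E'
from workcell import r, command_gripper, optics
import numpy as np,cv2
from scipy.spatial.transform import Rotation as Ro
def quat(a):
    c,s=np.cos(a),np.sin(a)
    return Ro.from_matrix(np.array([[c,s,0],[s,-c,0],[0,0,-1]])).as_quat()
def best(p,a):
    "yaw a or a+pi, with least wrist turning from middle"
    o=[]
    for b in (a,a+np.pi):
        j=r.solve_ik(list(p),list(quat(b)))
        if j is not None: o.append((abs(j[5]),b,j))
    o.sort(key=lambda x:x[0]); return o[0][1]
def wrist(name):
    s=r.read_state(); im,d=optics.get_image("wrist"); m=optics.camera_model("wrist")
    T=np.eye(4); T[:3,:3]=Ro.from_quat(s["eef_rot"]).as_matrix(); T[:3,3]=s["eef_pos"]
    C=T@m["tool_from_camera"]; R=C[:3,:3].T; t=-R@C[:3,3]
    np.savez(name+".npz",im=im,d=d,K=m["K"],R=R,t=t); cv2.imwrite(f"pics/{name}.png",im[:,:,::-1])
def topv(name):
    im,d=optics.get_image("top"); np.savez(name+".npz",im=im,d=d,**optics.camera_model("top")); cv2.imwrite(f"pics/{name}.png",im[:,:,::-1])
E
python3 - <<'E'
from rob import *
s=r.read_state(); print(Ro.from_quat(s["eef_rot"]).as_matrix().round(2).tolist(), r.tip_extent)
for n,x,y in [('round',.463,.35),('long',.55,.117),('white',.578,-.124),('short',.41,-.365)]:
    x-=.03
    a=best((x,y,.27),np.arctan2(y,x)); print(n,a,np.round(r.solve_ik([x,y,.27],list(quat(a))),2))
    r.reach([x,y,.27],list(quat(a))); r.hold(.15); wrist('w_'+n)
print(r.read_state()["time_s"])
E
python3 - <<'E'
import cv2,numpy as np
a=[cv2.resize(cv2.imread(f'pics/w_{n}.png'),(400,300)) for n in ['round','long','white','short']]
cv2.imwrite('pics/tour.png',np.vstack([np.hstack(a[:2]),np.hstack(a[2:])]))
E
```

```text
[[0.97, 0.26, -0.0], [0.26, -0.97, 0.0], [0.0, -0.0, -1.0]] 0.025
round 0.6797899876772917 [ 0.54  0.39  1.41 -0.    1.34  1.43]
long 0.2213144423477913 [ 0.08  0.35  1.48 -0.    1.32  1.43]
white -0.22252993054933776 [-0.36  0.4   1.4  -0.    1.34  1.43]
short -0.7652666552670457 [-0.91  0.33  1.5  -0.    1.31  1.43]
7.1417
```

View pics/tour.png

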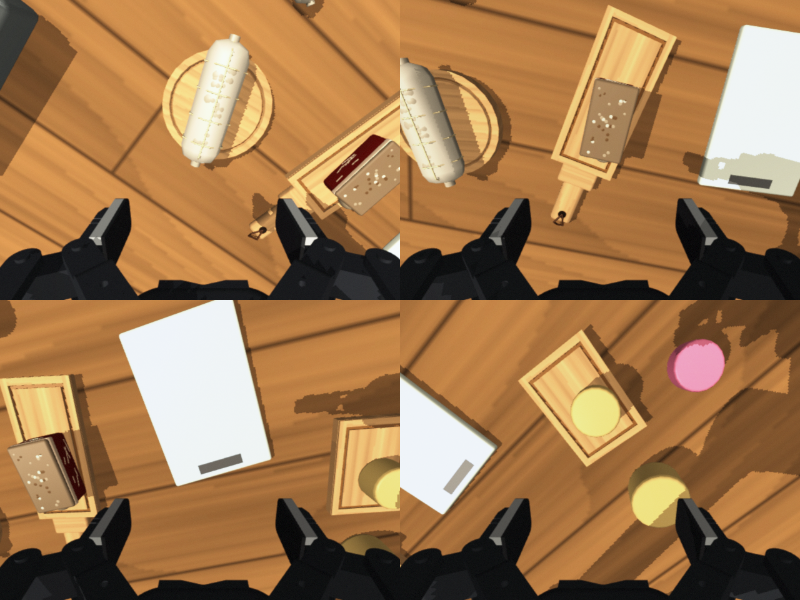

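The tour shows the round board with the sausage (217,100), the speck on the blade (607,120), the empty white board (200,390), and the chosen cheese (597,410) on the short board with the pink (697,365) and larger (660,495) ones beside it.

```bash
cat >> vis.py <<'E'
def segw(q,c,rad,lo,hi):
    W=cloud(q); m=(q['d']>0)&(np.hypot(W[...,0]-c[0],W[...,1]-c[1])<rad)&(W[...,2]>lo)&(W[...,2]<hi)
    mm=cv2.morphologyEx(m.astype(np.uint8),cv2.MORPH_OPEN,np.ones((5,5)))
    n,l,s,_=cv2.connectedComponentsWithStats(mm); k=1+np.argmax(s[1:,4]); return W[l==k]
E
python3 - <<'E'
from vis import *
for n,f,c,rad,lo,hi in [('round','round',(.463,.35),.1,.01,.03),('saus','round',(.464,.357),.11,.03,.09),('long','long',(.55,.117),.16,.009,.09),('speck','long',(.526,.115),.08,.053,.09),
 ('speck','white',(.526,.115),.08,.053,.09),('white','white',(.578,-.124),.16,.009,.03),('white','long',(.578,-.124),.16,.009,.03),('short','short',(.42,-.363),.105,.012,.09),('cheese','short',(.403,-.372),.05,.055,.09)]:
    P=segw(load(f'w_{f}.npz'),c,rad,lo,hi)
    (x,y),R=cv2.minEnclosingCircle((P[:,:2]*1000).astype(np.float32))
    print(n,f,len(P),rect(P),np.median(P[:,2]).round(4),'circ',round(x,1),round(y,1),round(R,1),'mean',(P.mean(0)*1000).round(1))
# round board: edge points
q=load('w_round.npz');P=segw(q,(.463,.35),.1,.01,.03)[:,:2]
for src in ['w_round.npz']:
    h=cv2.convexHull((P*1000).astype(np.float32))[:,0]
    A=np.c_[2*h,np.ones(len(h))];s=np.linalg.lstsq(A,(h**2).sum(1),rcond=None)[0];print('circlefit',s[:2],np.sqrt(s[2]+s[0]**2+s[1]**2))
E
```

```text
round round 7210 (array([483. , 300.8]), array([149.8,  57.5]), 22.3) 0.0186 circ 472.9 325.3 74.9 mean [484.1 306.   18.5]
saus round 12958 (array([464.5, 358.3]), array([181.9,  57.9]), 22.4) 0.0616 circ 464.9 357.2 91.1 mean [471.1 361.8  60.1]
long long 30571 (array([528.6, 121.5]), array([276.2, 100.8]), -9.8) 0.0171 circ 532.0 119.3 141.9 mean [554.6 119.1  30.6]
speck long 8906 (array([527.9, 114.5]), array([109.4,  58.5]), 0.0) 0.0647 circ 530.0 114.9 58.6 mean [533.1 115.1  64.6]
speck white 8071 (array([527.4, 113.5]), array([111. ,  59.4]), 0.5) 0.0648 circ 530.1 113.4 59.1 mean [533.3 110.   64. ]
white white 46299 (array([ 579.7, -125.1]), array([239.6, 160.5]), 4.9) 0.0158 circ 579.5 -125.2 141.2 mean [ 591.2 -125.9   15.8]
white long 33457 (array([ 579.7, -124.3]), array([239.1, 160.5]), 4.9) 0.0156 circ 580.4 -124.7 141.3 mean [ 575.7 -105.6   15.5]
short short 22396 (array([ 420.6, -364. ]), array([160.4, 113. ]), -8.0) 0.021 circ 420.9 -364.1 96.0 mean [ 426.1 -367.8   31.1]
cheese short 5139 (array([ 405.4, -373.4]), array([64.6, 64.1]), 46.8) 0.0667 circ 404.7 -373.4 32.9 mean [ 405.9 -374.5   66.5]
circlefit [464.20938161 346.62660647] 78.01099243645132
```

```bash
python3 - <<'E'
from vis import *
a=np.deg2rad(-9.7); ax=np.array([np.cos(a),np.sin(a)]);no=np.array([-ax[1],ax[0]])
for f in ['w_long.npz','top0.npz','w_white.npz']:
    P=segw(load(f),(.53,.12),.25 if f[0]=='t' else .17,.009,.024 if 1 else 0)
    if f=='w_white.npz':P=P
    u=P[:,:2]@ax*1000;v=P[:,:2]@no*1000
    h=[]
    vc=(np.percentile(v,.3)+np.percentile(v,99.7))/2
    edge=u[abs(v-vc)>35]   # only blade is this wide
    e0,e1=np.percentile(edge,[.3,99.7]); uc=(e0+e1)/2
    print(f,'blade len',e1-e0,'w',np.ptp(np.percentile(v,[.3,99.7])),'centre',(uc*ax+vc*no).round(1),'from far end',((e1-115)*ax+vc*no).round(1))
    B=P[(abs(P[:,:2]@ax*1000-uc)<100)]
    # edges angle
    for s in (1,-1):
        vv=B[:,:2]@no*1000;uu=B[:,:2]@ax*1000
        bins=np.arange(uc-90,uc+91,10);k=np.digitize(uu,bins)
        xs=[];ys=[]
        for i in range(1,len(bins)):
            w=vv[k==i]
            if len(w)>20: xs.append(bins[i-1]+5);ys.append(np.percentile(w,97 if s>0 else 3))
        print('  edge slope deg',np.rad2deg(np.polyfit(xs,ys,1)[0]).round(2))
for f in ['w_round.npz','top0.npz','w_long.npz']:
    q=load(f);W=cloud(q);m=(q['d']>0)&(W[...,2]>.009)&(W[...,2]<.027)&(np.hypot(W[...,0]-.464,W[...,1]-.348)<.095)
    P=W[m][:,:2]*1000;c=np.array([464,348.])
    for it in range(5):
        d=P-c;th=np.arctan2(d[:,1],d[:,0]);rr=np.hypot(*d.T);k=((th+np.pi)/(2*np.pi)*48).astype(int)
        E=[P[k==i][np.argsort(rr[k==i])[int(.97*(k==i).sum())-1]] for i in range(48) if (k==i).sum()>15]
        E=np.array(E);er=np.hypot(*(E-c).T);E=E[abs(er-80)<6]
        A=np.c_[2*E,np.ones(len(E))];s=np.linalg.lstsq(A,(E**2).sum(1),rcond=None)[0];c=s[:2]
    print(f,len(E),c.round(1),np.sqrt(s[2]+c@c).round(1))
E
```

```text
w_long.npz blade len 228.43048866357515 w 99.88515546610535 centre [551.4 117.6] from far end [550.6 117.8]
  edge slope deg -0.83
  edge slope deg -18.43
top0.npz blade len 115.92060150086229 w 92.0180008668274 centre [529.6 -84.2] from far end [473.4 -74.6]
  edge slope deg 16.84
  edge slope deg 17.87
w_white.npz blade len 228.9872421240284 w 100.45918395881495 centre [551.5 116.4] from far end [551.  116.5]
  edge slope deg 36.27
  edge slope deg 0.27
w_round.npz 38 [463.2 348.6] 78.8
top0.npz 35 [462.5 348.7] 78.2
w_long.npz 28 [463.6 348.3] 79.4
```

```bash
cat >> rob.py <<'E'
ZO=.028
def pick(x,y,a,top,up=.2,force=40):
    command_gripper(.085)
    a=best((x,y,up),a); q=list(quat(a))
    r.reach([x,y,up],q)
    r.move_straight([x,y,top+.075],q,speed=.12)
    hit=r.move_straight([x,y,top+ZO],q,speed=.06,max_force=8)
    print('pick hit',hit,np.round(r.read_state()["eef_pos"],4))
    command_gripper(.03,force); r.hold(.2)
    print('grip',r.read_state()["grip_width"])
    z=r.read_state()["eef_pos"][2]
    r.move_straight([x,y,z+.03],q,speed=.05); r.move_straight([x,y,up],q,speed=.15)
    s=r.read_state(); print('lifted',s["grip_width"],s["contact_force"],s["time_s"])
def place(x,y,a,top,up=.2):
    a=best((x,y,up),a); q=list(quat(a))
    r.reach([x,y,up],q); r.hold(.2)
    r.move_straight([x,y,top+ZO+.02],q,speed=.12)
    r.move_straight([x,y,top+ZO+.003],q,speed=.03); r.hold(.2)
    hit=r.move_straight([x,y,top+ZO-.0015],q,speed=.008,max_force=3)
    s=r.read_state(); print('set',hit,np.round(s["eef_pos"],4),s["contact_force"])
    r.hold(.2); w=s["grip_width"]
    command_gripper(min(w+.008,.085)); r.hold(.1); command_gripper(.085)
    r.move_straight([x,y,top+.09],q,speed=.08); r.move_straight([x,y,up+.05],q,speed=.2)
    print('time',r.read_state()["time_s"])
E
python3 - <<'E'
from rob import *
a=np.arctan2(-.3734,.405)
pick(.405,-.3734,a,.020)
wrist('w1')
place(.5797,-.1247,np.arctan2(-.1247,.5797),.015)
wrist('w2')
E
```

```text
pick hit False [ 0.4051 -0.3736  0.0482]
grip 0.06518432935438263
lifted 0.06562221316020372 [-1.14165909 -0.36460814 -1.71953212] 11.9583
set True [ 0.5798 -0.1247  0.0437] [-0.18741859  0.51349242  4.87564779]
time 18.6083
```

View pics/w2.png

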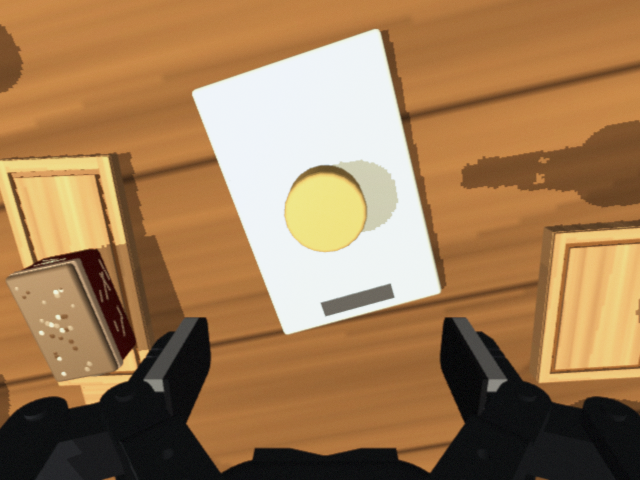

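The cheese stands on the white board at (326,208), well inside it. Next is the speck.

```bash
python3 - <<'E'
from rob import *
pick(.5265,.1145,np.deg2rad(-.3),.016)
wrist('w3')
place(.4205,-.3637,np.deg2rad(-8),.020)
wrist('w4')
E
python3 - <<'E'
from vis import *
q=load('w4.npz')
for n,c,rad,lo,hi in [('short',(.42,-.363),.105,.012,.09),('speck',(.42,-.363),.09,.057,.09),('bd',(.42,-.363),.105,.012,.026)]:
    P=segw(q,c,rad,lo,hi);print(n,rect(P),np.median(P[:,2]))
E
```

```text
pick hit False [0.5267 0.1145 0.0442]
grip 0.05755865071336839
lifted 0.0572647280071411 [ 0.72061664  0.24726425 -3.45767644] 25.6583
set True [ 0.4206 -0.3638  0.0486] [-0.37399959  0.39149864  5.42345376]
time 33.1667
short (array([ 420.7, -363.9]), array([160.1, 112.3]), -8.0) 0.02167735397112017
speck (array([ 420.1, -363.6]), array([109.9,  58.1]), -7.6) 0.06871514805943747
bd (array([ 420.8, -363.9]), array([160. , 112.3]), -8.0) 0.02056908423819944
```

View pics/w4.png

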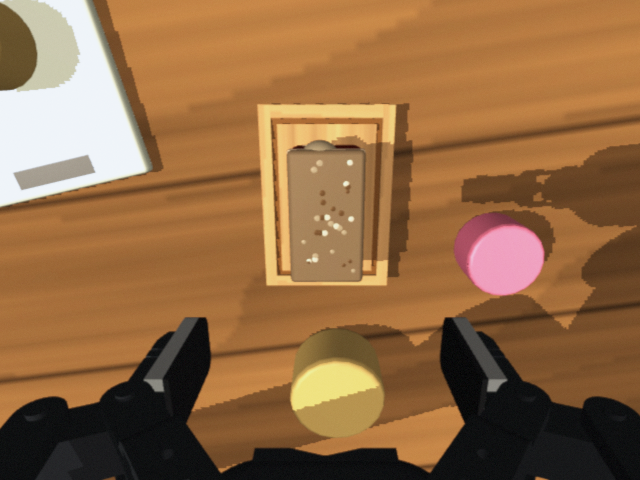

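View pics/w3.png

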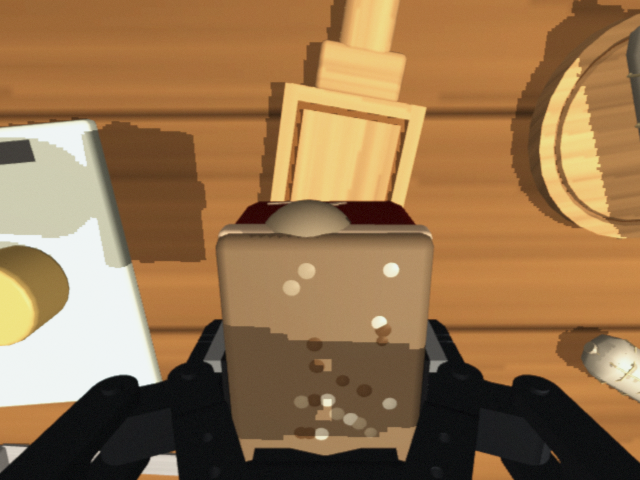

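The speck lies lengthways in the middle of the short board at (327,212). A small knob on its far end explains the 110 mm length, so its body centre is about 2.5 mm off, which is fine. Next is the sausage.

```bash
python3 - <<'E'
from vis import *
q=load('w4.npz');P=segw(q,(.42,-.363),.09,.057,.09)
a=np.deg2rad(-7.8);ax=np.array([np.cos(a),np.sin(a)]);no=np.array([-ax[1],ax[0]])
d=(P[:,:2]-[.4207,-.3639])*1000;u=d@ax;v=d@no
m=abs(v)>18;print('body u',np.percentile(u[m],[.5,99.5]),'v',np.percentile(v,[.5,99.5]))
E
python3 - <<'E'
from rob import *
pick(.4645,.3578,np.deg2rad(22.2),.018,force=45)
wrist('w5')
place(.5513,.1172,np.deg2rad(-9.8),.016)
wrist('w6')
E
python3 - <<'E'
from vis import *
q=load('w6.npz')
P=segw(q,(.551,.117),.12,.03,.09);print(rect(P),np.median(P[:,2]))
E
```

```text
body u [-54.43494851  48.7796159 ] v [-28.32439338  28.81604226]
pick hit False [0.4647 0.3579 0.0463]
grip 0.05543611847268592
lifted 0.05553415416507246 [ 0.03488427  0.01884664 -3.67673545] 40.2917
set True [0.5514 0.1172 0.0446] [-1.26228331 -0.46925189  4.82440482]
time 46.8417
(array([551.2, 116.7]), array([181.9,  58.2]), -9.8) 0.059503126187540514
```

View pics/w6.png

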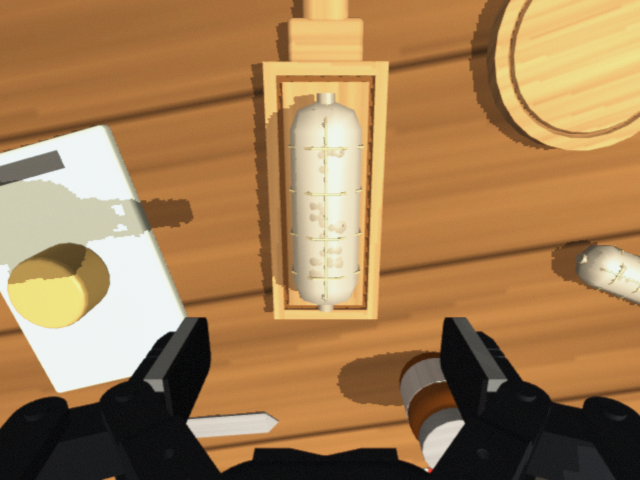

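```bash
python3 - <<'E'
from rob import *
from vis import *
P=segw(load('w2.npz'),(.5797,-.1247),.06,.05,.09);(x,y),R=cv2.minEnclosingCircle((P[:,:2]*1000).astype(np.float32))
print(x,y,R); assert abs(x-580)<6 and abs(y+124.7)<6
x/=1000;y/=1000
pick(x,y,np.arctan2(y,x),.015)
place(.4633,.3486,np.arctan2(.3486,.4633),.018)
wrist('w7')
r.reach([.35,-.05,.3],list(quat(best((.35,-.05,.3),0)))) if False else r.movej([-1.455,.342,1.524,0,1.275,-.146])
topv('top1'); im,_=optics.get_image('scene'); cv2.imwrite('pics/scene1.png',im[:,:,::-1])
print(r.read_state()["time_s"])
P=segw(load('w7.npz'),(.463,.3486),.06,.055,.09);print(rect(P),cv2.minEnclosingCircle((P[:,:2]*1000).astype(np.float32)))
q=load('top1.npz')
for n,c,rad,lo,hi in [('cheese',(.463,.348),.07,.052,.09),('speck',(.42,-.363),.09,.055,.09),('saus',(.551,.117),.12,.03,.09)]:
    P=segw(q,c,rad,lo,hi);print(n,rect(P),np.median(P[:,2]))
E
```

```text
579.3492431640625 -124.68238067626953 32.81483459472656
pick hit False [ 0.5796 -0.1248  0.0433]
grip 0.06527213953110966
lifted 0.0651069828108881 [ 0.1041918   0.56971371 -1.67449931] 53.7333
set True [0.4634 0.3486 0.0467] [-0.59815    -0.59942215  5.75303655]
time 60.8917
64.25
(array([463. , 348.9]), array([64.6, 64. ]), -53.6) ((462.6401672363281, 348.3940124511719), 32.82720947265625)
cheese (array([461.6, 348.2]), array([63.5, 62.9]), -19.9) 0.0633566639604914
speck (array([ 416.7, -361.9]), array([106.1,  59.6]), -6.6) 0.06725709345867414
saus (array([551.2, 117.7]), array([181.7,  56.8]), -9.6) 0.057451054793770405
```

View pics/w7.png

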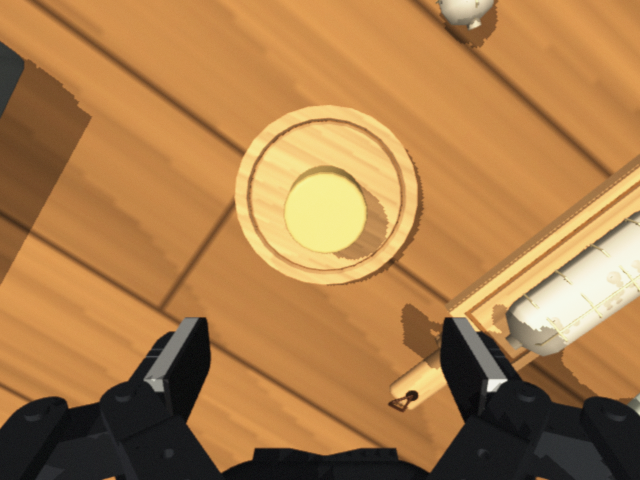

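View pics/top1.png

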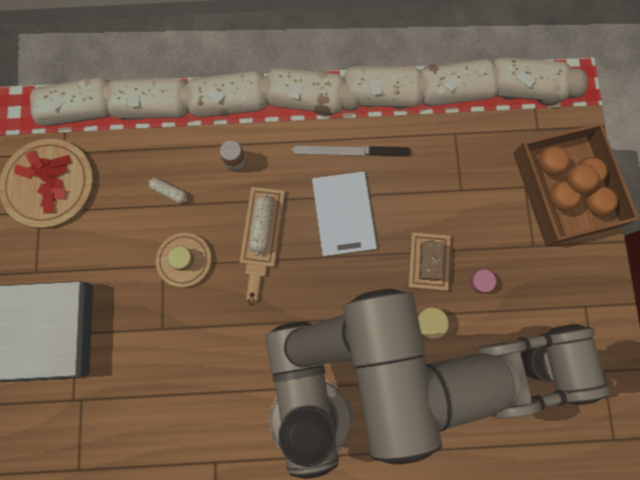

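The top view shows the cheese (180,258), sausage (263,222) and speck (432,261) in place. The white board is empty, and the jar and knife haven't moved.

```bash
python3 -c "
from workcell import r
r.hold(.3); r.finish_job()"
```

```text
the job is handed in; nothing more can be done
```

The three pieces are changed round and the job is handed in, with the clock at about 64.6 s of the 118 s allowed. I parked the cheese on the white board, moved the speck to the short board and the sausage to the long board's blade, then put the cheese on the round board. Each piece went down slowly until light contact, with about 5 N showing at the wrist.

Last checks, from the wrist and top cameras:
- **Cheese:** within about 1 mm of the middle of the round board by the wrist camera, and about 2 mm by the top camera.
- **Sausage:** within about 1 mm of the middle of the blade, and its measured angle matches the blade's.
- **Speck:** its body sits about 3 mm off the middle of the short board, along its length towards the robot. A small knob on its far end misled my centre measurement, and I left it. Its angle is within 0.4° of the board's by the wrist camera; the noisier top camera gave 1.4°.
- **Rest of the scene:** the white board is empty, and the jar and knife look unmoved. The arm is back at its start pose, touching nothing.

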